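# Fill the graded bottle stand, slimmest to widest

## Robot

A 6-joint arm with a two-finger parallel gripper is mounted at the origin on a cart in front of the work surface, level with it; the furniture and walls round the work are solid. World frame = base frame: x ahead of the robot, y to its left, z up, the work surface at z = 0. Lengths are in m, angles in rad, forces in N, time in s.
With the tool pointing down it reaches from about 0.275 to 0.775 m from the base axis. Payload 14.6 kg.
Tool frame: the origin (TCP) lies midway between the tips of the shut fingers; the grasp point (between the pads) lies 19 mm behind it; z points along the fingers, y is the line along which they close (so a half turn about z gives the same grasp; the last joint's range is limited). The gripper opens to 85 mm and grips with 20 to 120 N. Pads are 22 mm wide; open, the fingers measure 114 mm over their backs; the gripper's body (76 mm by 85 mm) begins 54 mm behind the grasp point. The pads swing forward as they close: fully open they stand 13 mm farther back than shut.
Start: joints at [-1.42, 0.263, -0.048, 1.259, 0, 1.415], TCP at [0.158, -0.501, 0.211] pointing down, gripper open.
Joint ranges: [-2.65, 2.65], [-0.89, 1.7], [-1.18, 1.37], [-2.13, 2.11], [-1.35, 1.29], [-3.14, 3.14]. Speed limits (rad/s): [1.89, 1.89, 2.57, 2.79, 3.14, 3.14].

## Interface

Orientations are given as a rotation vector (axis times angle).
In Python, from plant import arm gives the robot as it stands. Calls block until the motion is done:
- arm.move_to(position, orientation): joint-space move of the TCP to a pose.
- arm.move_linear(position, max_speed=0.15, orientation=None, until_force=None): straight line of the TCP; orientation=None keeps the orientation; max_speed is the mean speed in m/s. With until_force (N) it stops when the force on the tool has changed by that much, and returns True; else False.
- arm.move_joints(angles): joint-space move.
- arm.set_gripper(opening, squeeze=None): finger opening in m; squeeze is the grip in N (None keeps the last); returns when the fingers have stopped.
- arm.wait(seconds).
- arm.solve_ik(position, orientation): joint angles nearest the present ones, or None.
- arm.camera(name): name is "scene" or "top"; returns (picture, depth): 420x560x3 uint8, red, green, blue; 420x560 float32, m along the optical axis (not along the pixel's ray), 0 where there is no reading.
- arm.calibration(name): a dict with "fx", "fy", "cx", "cy" (pixels), "rvec" (rotation vector, rad) and "tvec" (3), from world to camera coordinates, as OpenCV has them. Camera axes: x right, y down, z forward; pixel columns grow to the right and rows downward; lengths in m; the calibration is good to about 2 mm. A picture is of the moment at which its call begins. calibration takes no time and is no camera call.
A pose or a line that the arm cannot do raises arm.IKError and nothing moves.
- arm.hand_in(): hands the job in; it is judged then, once.
Readings, each from a call of its own:
- arm.current_time_s(): time.
- arm.current_q(): joint angles.
- arm.current_qd(): joint speeds.
- arm.current_effort(): joint torques, N m.
- arm.current_eef_pos(): TCP position.
- arm.current_orientation(): TCP orientation.
- arm.current_ft_force(): force on the tool from outside, world axes, zero at the start.
- arm.current_torque(): the same for the moment, N m.
- arm.current_gripper_width(): finger opening in m.
- arm.current_gripper_force(): force on a finger pad.
Only numpy, scipy, OpenCV 4.12 (cv2) and the standard library are available. Lean on these libraries where they do the work, as an engineer would, in place of code of your own. Each camera call takes 0.05 s, during which the arm holds its last target. There are 200 camera calls.

## Task

Weighing is about to start, so put the four amber stock containers standing about on the worktop into the bottle stand where they cannot be knocked over: one in each well, in order of girth from the slimmest in the narrowest well to the widest in the widest, each standing upright on the floor of its well and let go. Do not let any of them tip over on the way, and leave the open ointment pot where it stands.

Things in the scene. Friction and masses are not known exactly. Their poses are not given: they have to be found in the camera images.
- vial: amber vial with a black cap and a pale label, 26 mm across, 70 mm tall, 40 g; the slimmest of the four containers. Straight-sided up to 49 mm. Origin: centre of its underside, z up
- drop_bottle: small amber bottle with a white cap, 36 mm across, 88 mm tall, 90 g. Straight-sided up to about 50 mm. Origin: centre of its underside, z up
- red_cap_bottle: medium amber bottle with a red cap, 46 mm across, 105 mm tall, 120 g. Straight-sided up to about 62 mm. Origin: centre of its underside, z up
- tall_bottle: tall amber bottle with a white cap and a red label, 56 mm across, 128 mm tall, 180 g; the widest of the four. Straight-sided up to about 80 mm. Origin: centre of its underside, z up
- stand: bottle stand: teal-blue block on a grey foot, 106 x 285 mm and 30 mm high, fixed to the worktop, pointing in any direction. Four wells on its long centre line grow from one end to the other, 56, 66 and 76 mm from centre to centre; filled neighbours stand only 25 mm apart, so grip across the row there. Origin: centre of its underside, y along the row towards the widest well, z up
- well_1: well 1 of the four in the bottle stand: round, dark rubber-lined, clear bore 34 mm across and 23 mm deep, its mouth flared to 42 mm over the top 9 mm; made for the 26 mm vial. Origin on the axis at the well's floor, 7.5 mm above the worktop; z up, y along the row towards the widest well
- well_2: well 2 of the four in the bottle stand: round, dark rubber-lined, clear bore 44 mm across and 23 mm deep, its mouth flared to 52 mm over the top 9 mm; made for the 36 mm bottle. Origin on the axis at the well's floor, 7.5 mm above the worktop; z up, y along the row towards the widest well
- well_3: well 3 of the four in the bottle stand: round, dark rubber-lined, clear bore 54 mm across and 23 mm deep, its mouth flared to 62 mm over the top 9 mm; made for the 46 mm bottle. Origin on the axis at the well's floor, 7.5 mm above the worktop; z up, y along the row towards the widest well
- well_4: well 4 of the four in the bottle stand: round, dark rubber-lined, clear bore 64 mm across and 23 mm deep, its mouth flared to 72 mm over the top 9 mm; made for the 56 mm bottle. Origin on the axis at the well's floor, 7.5 mm above the worktop; z up, y along the row towards the widest well
- open_pot: open white ointment pot standing among the containers, 63 mm across, 48 mm tall, 25 g; not part of the row, to be left where it is. Origin: centre of its underside, z up

How it is judged:
At the end, for the whole second after the job is handed in: Each container stands in its own well (vial in well 1, small bottle in well 2, red-capped bottle in well 3, tall bottle in well 4): its underside within 9 mm of the well's axis and less than 6 mm above its floor, tilted less than 0.12 rad, at rest and released (horizontal distance between vial and well_1 below 0.009 m and z of vial in the frame of well_1 between -0.005 and 0.006 m and angle between each of vial, drop_bottle, red_cap_bottle, tall_bottle's own z axis and vertical below 0.12 rad and linear speed of each of vial, drop_bottle, red_cap_bottle, tall_bottle below 0.02 m/s and horizontal distance between drop_bottle and well_2 below 0.009 m and z of drop_bottle in the frame of well_2 between -0.005 and 0.006 m and horizontal distance between red_cap_bottle and well_3 below 0.009 m and z of red_cap_bottle in the frame of well_3 between -0.005 and 0.006 m and horizontal distance between tall_bottle and well_4 below 0.009 m and z of tall_bottle in the frame of well_4 between -0.005 and 0.006 m); the robot touches nothing.
It fails at once if a container tips over (leans more than 0.6 rad) (angle between any of vial, drop_bottle, red_cap_bottle, tall_bottle's own z axis and vertical above 0.6 rad).
It fails at once if the open ointment pot is moved by more than 25 mm or tipped (distance of open_pot from where it was at the start of the episode above 0.025 m or angle between open_pot's own z axis and vertical above 0.4 rad).
It also fails if it takes over 102 s, if anything falls off the work surface, if the arm or the gripper's body presses on something with over 40 N, if the wrist force passes 120 N, or if a joint passes its speed limit or range.

## Working session

There is one attempt and no reset: what is moved stays moved. The work goes in short steps, each a Python script; the robot and the scene stay as the last script left them, time stands still between calls to the robot, and variables do not carry over. Pictures are saved under pics/ and viewed, at most 14 in all, crops included, and the job is handed in when it is done.

```bash
ls; mkdir -p pics
python3 - <<'E'
from plant import arm
import cv2,numpy as np
for n in("top","scene"):
    p,d=arm.camera(n); cv2.imwrite(f"pics/{n}0.png",p[:,:,::-1]); np.savez(f"{n}0.npz",p=p,d=d)
    c=arm.calibration(n); print(n,c, (d>0).mean())
    R=cv2.Rodrigues(np.array(c["rvec"]))[0]; print(-R.T@np.array(c["tvec"]))
print(arm.current_orientation(),arm.current_time_s())
E
```

```text
pics
top {'fx': 531.8178094250129, 'fy': 531.8178094250129, 'cx': 279.65048070806165, 'cy': 213.9594309625236, 'rvec': array([ 2.14511576, -2.19106798,  0.13859681]), 'tvec': array([0.01015433, 0.48513011, 1.63684153])} 0.9960501700680272
[0.29465227 0.02318504 1.68147168]
scene {'fx': 457.80426883786873, 'fy': 457.80426883786873, 'cx': 278.24668471153547, 'cy': 214.4524772061336, 'rvec': array([ 0.74620031, -2.63243528,  1.03860068]), 'tvec': array([0.42742381, 0.19525355, 1.2647894 ])} 0.9960544217687075
[-0.03250875  0.8339752   1.06015839]
[-3.10402471e+00 -4.78270990e-01  5.44244818e-06] 0.1
```

View pics/top0.png

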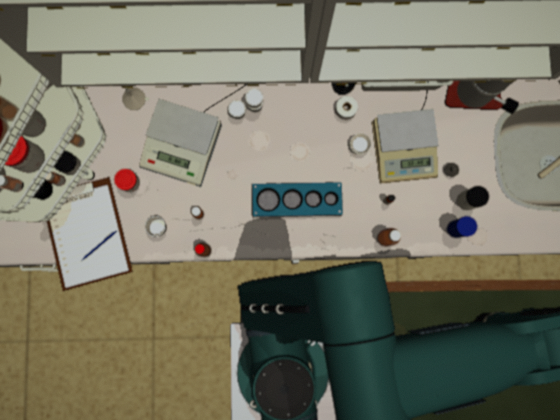

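View pics/scene0.png

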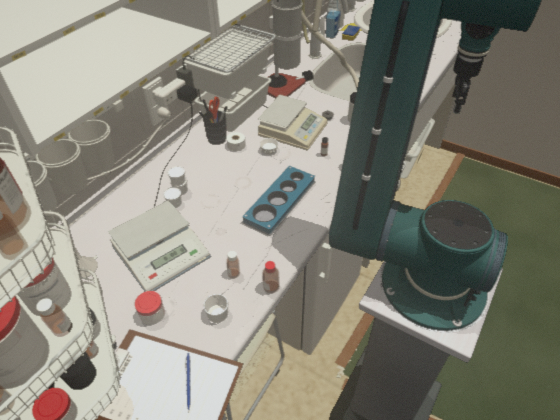

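The top view shows the stand at about (297,200) with its widest well on the left. The small bottle is at (197,212), the red cap at (202,249), the vial at (389,199), the tall bottle at (389,237) and the open pot near (157,227). I'll enlarge crops to get precise positions.

Run:
```python
import cv2,numpy as np
p=np.load("top0.npz")["p"][:,:,::-1]
a=p[185:265,140:220];b=p[185:265,350:430]
c=cv2.resize(p[175:225,245:350],(800,381),interpolation=cv2.INTER_CUBIC)
u=np.hstack([cv2.resize(x,(400,400),interpolation=cv2.INTER_CUBIC) for x in(a,b)])
cv2.imwrite("pics/c1.png",u)
cv2.imwrite("pics/c2.png",c)
```

```text
(no output)
```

View pics/c1.png

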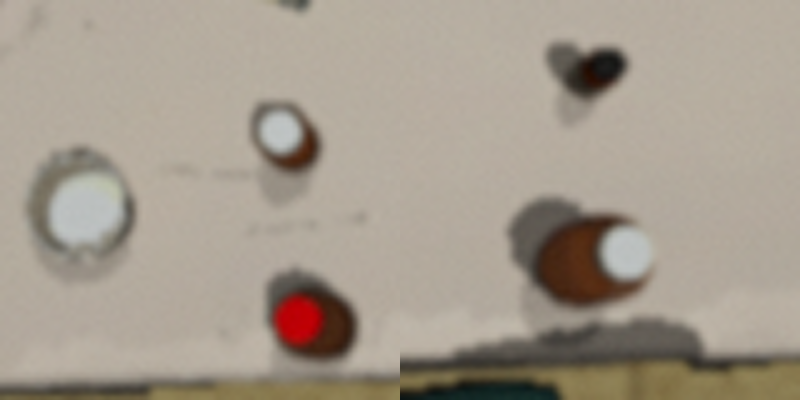

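View pics/c2.png

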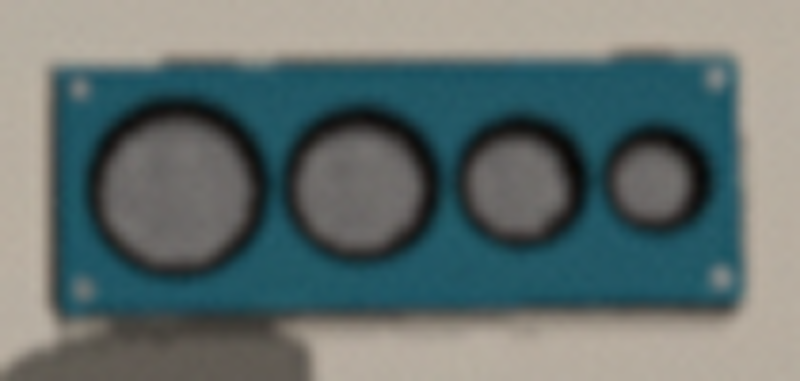

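Everything needed shows up: caps and well mouths are clear. The tall bottle's cap is at about (395,235) and the vial's at (391,198).

```bash
cat > h.py <<'E'
import cv2,numpy as np
from plant import arm
def cal(n):
    c=arm.calibration(n);R=cv2.Rodrigues(np.array(c["rvec"]))[0]
    return c,R,-R.T@np.array(c["tvec"])
def cast(n,uv,z):
    c,R,o=cal(n);r=R.T@np.array([(uv[0]-c["cx"])/c["fx"],(uv[1]-c["cy"])/c["fy"],1.])
    return o+r*(z-o[2])/r[2]
def proj(n,X):
    c,R,o=cal(n);q=R@(np.array(X)-o);return np.array([c["fx"]*q[0]/q[2]+c["cx"],c["fy"]*q[1]/q[2]+c["cy"]])
def blob(mask,near,rad=14):
    m=np.zeros_like(mask);cv2.circle(m,tuple(int(round(v)) for v in near),rad,1,-1)
    k,l,s,cen=cv2.connectedComponentsWithStats((mask&m).astype(np.uint8))
    if k<2:return None,0
    i=1+np.argmax(s[1:,4]);return cen[i],s[i,4]
def masks(p):
    h=cv2.cvtColor(p,cv2.COLOR_RGB2HSV).astype(int);H,S,V=h[...,0],h[...,1],h[...,2]
    u=lambda b:b.astype(np.uint8)
    return dict(white=u((S<30)&(V>185)),red=u((S>200)&(V>120)&((H<8)|(H>172))),black=u(V<55),teal=u((H>88)&(H<110)&(S>110)&(V>50)))
HT=dict(vial=.07,drop=.088,red=.105,tall=.128)
COL=dict(vial="black",drop="white",red="red",tall="white")
E
python3 - <<'E'
from h import *
D=np.load("top0.npz");p,d=D["p"],D["d"];M=masks(p);c,R,o=cal("top")
S=np.load("scene0.npz");MS=masks(S["p"])
for k,uv in dict(vial=(390.8,198.4),drop=(196,211.4),red=(199.7,248.9),tall=(395.2,235.4)).items():
    cen,n=blob(M[COL[k]],uv,9);X=cast("top",cen,HT[k])
    dd=d[int(round(cen[1])),int(round(cen[0]))];z=(o+R.T@np.array([(cen[0]-c["cx"])/c["fx"],(cen[1]-c["cy"])/c["fy"],1])*dd)[2]
    pr=proj("scene",X); cs,ns=blob(MS[COL[k]],pr,12)
    print(k,cen,n,X[:2].round(4),"zdepth",z.round(3),"scene pred",pr.round(1),cs,ns, None if cs is None else cast("scene",cs,HT[k])[:2].round(4))
cs,h=cv2.findContours(M["teal"][150:230,230:360],cv2.RETR_CCOMP,cv2.CHAIN_APPROX_NONE)
for q,hh in zip(cs,h[0]):
    a=cv2.contourArea(q)
    if a<60:continue
    W=np.array([cast("top",x[0]+[230,150],.0305)[:2] for x in q]).astype(np.float32)
    if hh[3]<0: print("block",cv2.minAreaRect(W))
    else: print("hole",cv2.minEnclosingCircle(W),cv2.fitEllipse(W))
P,n=blob(M["white"],(157,227));print("pot",P,n,cast("top",P,.02))
E
```

```text
vial [388.62745098 198.90196078] 51 [ 0.52   -0.3348] zdepth 0.07 scene pred [324.7 140.7] None 0 None
drop [195.5        210.78571429] 28 [0.4931 0.254 ] zdepth 0.081 scene pred [231.4 254. ] [230.68545994 251.79821958] 337 [0.4993 0.249 ]
red [199.25       248.54411765] 68 [0.3783 0.2409] zdepth 0.108 scene pred [269.6 264.6] None 0 None
tall [395.37254902 234.82352941] 51 [ 0.4051 -0.3369] zdepth 0.136 scene pred [356.9 137.4] [346.41176471 135.35294118] 17 [ 0.4395 -0.3291]
block ((0.5308558940887451, -0.0552842915058136), (0.2766719162464142, 0.0990786924958229), 89.83414459228516)
hole ((0.532088041305542, -0.16240811347961426), 0.024333074688911438) ((0.5320894718170166, -0.16239678859710693), (0.04547597095370293, 0.04619218036532402), 61.02787399291992)
hole ((0.5324950218200684, -0.10591404139995575), 0.029536081477999687) ((0.5324175953865051, -0.10607343167066574), (0.05624782294034958, 0.056821905076503754), 131.24339294433594)
hole ((0.5321547985076904, -0.04010564833879471), 0.035073790699243546) ((0.532609224319458, -0.04014642536640167), (0.066239133477211, 0.06764481216669083), 158.61805725097656)
hole ((0.5326504111289978, 0.03576879948377609), 0.039649493992328644) ((0.5327876806259155, 0.035684626549482346), (0.07631352543830872, 0.07658646255731583), 70.3799057006836)
pot [156.65217391 226.23478261] 115 [0.45539251 0.38533226 0.02      ]
```

```bash
cat >> h.py <<'E'
from scipy.spatial.transform import Rotation as Ro
WX=.5325;WY=dict(vial=-.1622,drop=-.1061,red=-.0401,tall=.0358)
G=dict(vial=.026,drop=.028,red=.038,tall=.0575)
DIA=dict(vial=.026,drop=.036,red=.046,tall=.056)
# tool z down, tool y along +-x; choose the branch with the smaller wrist turn
OPT=[Ro.from_matrix(np.array([[0,s,0],[s,0,0],[0,0,-1.]])).as_rotvec() for s in(1,-1)]
def ori(p):
    return min((o for o in OPT if arm.solve_ik(p,o) is not None),key=lambda o:np.abs(arm.solve_ik(p,o)-arm.current_q()).max())
def pick(k,xy):
    up=[*xy,G[k]+.14];o=ori(up)
    arm.set_gripper(.085);arm.move_to(up,o)
    t=arm.move_linear([*xy,G[k]+.03],.2)
    t=arm.move_linear([*xy,G[k]],.06,until_force=4);print("down touched",t,arm.current_eef_pos())
    arm.set_gripper(0,squeeze=35);print("width",arm.current_gripper_width(),arm.current_gripper_force())
    arm.move_linear([*xy,G[k]+.14],.12)
    print("held width",arm.current_gripper_width(),"Fz",arm.current_ft_force()[2],"t",arm.current_time_s())
def place(k,dy=0,dx=0):
    xy=[WX+dx,WY[k]+dy];o=arm.current_orientation()
    arm.move_linear([*xy,G[k]+.14],.2)
    arm.move_linear([*xy,G[k]+.045],.15)
    t=arm.move_linear([*xy,G[k]+.0085],.04,until_force=6);print("place touched",t,arm.current_eef_pos())
def release(k):
    arm.set_gripper(DIA[k]+.024)
    p=arm.current_eef_pos();arm.move_linear([p[0],p[1],G[k]+.14],.15);print("t",arm.current_time_s())
E
python3 - <<'E'
from h import *
X=cast("top",(391,197.8),.07);print(X)
pick("vial",X[:2])
for n in("top","scene"):
    p,d=arm.camera(n);cv2.imwrite(f"pics/{n}1.png",p[:,:,::-1]);np.savez(f"{n}1.npz",p=p,d=d)
s=cv2.imread("pics/scene1.png")
cv2.imwrite("pics/c3.png",cv2.resize(s[40:240,220:470],(750,600),interpolation=cv2.INTER_CUBIC))
E
```

```text
[ 0.52327486 -0.34227987  0.07      ]
down touched False [ 0.52328467 -0.3422523   0.02596296]
width 0.022886062192735746 34.201053808428696
held width 0.022910829209144033 Fz -0.3355176534484097 t 5.075
```

View pics/c3.png

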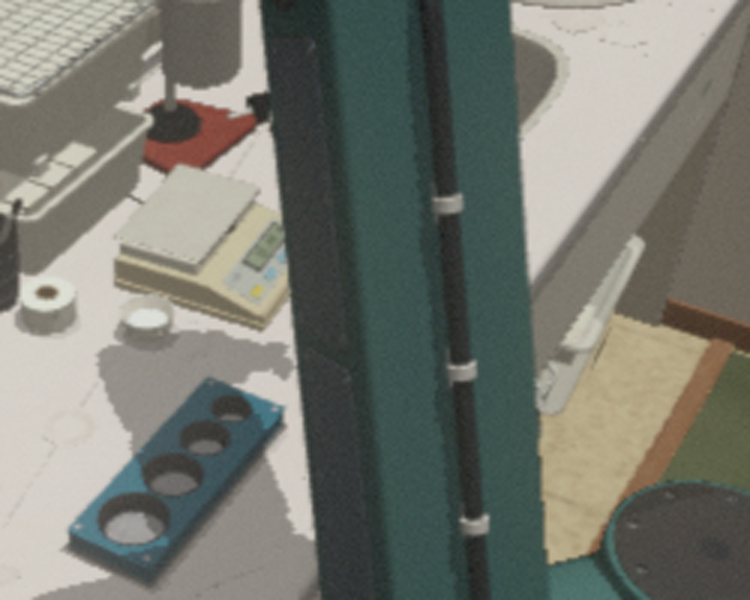

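The arm hides the vial in this view; the stand's wells are clear and empty. The gripper width is 22.9 mm rather than 26 mm, so I'll carry the vial above its well and check how it hangs.

Run:
```python
from h import *
arm.move_linear([WX,WY["vial"],G["vial"]+.14],.2)
arm.move_linear([WX,WY["vial"],G["vial"]+.05],.15)
ims=[]
for n in("top","scene"):
    p,d=arm.camera(n);np.savez(f"{n}2.npz",p=p,d=d)
    u,v=proj(n,[WX,WY["vial"],.08]).astype(int);print(n,u,v)
    ims.append(cv2.resize(p[v-50:v+50,u-50:u+50,::-1],(400,400),interpolation=cv2.INTER_CUBIC))
cv2.imwrite("pics/c4.png",np.hstack(ims));print(arm.current_gripper_width())
```

```text
top 332 195
scene 296 165
0.023120577561192655
```

View pics/c4.png

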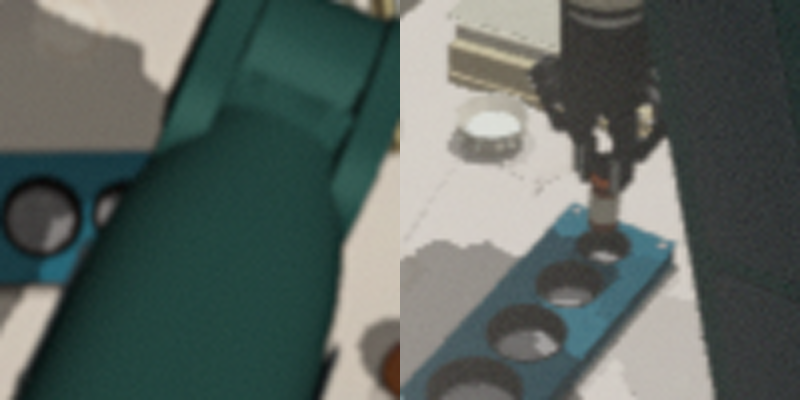

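In the right half, the scene camera shows the vial hanging upright above the narrowest well, with its base at crop (603,228). I'll lower it and then pick the small bottle.

Run:
```python
from h import *
a=proj("scene",[WX,WY["vial"],.05]);print("expected base crop",(a-[246,115])*4+[400,0])
place("vial");release("vial")
X=cast("top",(195.6,210.9),.088);print(X)
pick("drop",X[:2])
arm.move_linear([WX,WY["drop"]+.05,G["drop"]+.14],.2)
ims=[]
p,d=arm.camera("scene");np.savez("scene3.npz",p=p)
cv2.imwrite("pics/c5.png",cv2.resize(p[90:240,210:360,::-1],(600,600),interpolation=cv2.INTER_CUBIC))
a=proj("scene",[WX,WY["drop"]+.05,.14]);print("expected base crop",(a-[210,90])*4)
```

```text
expected base crop [602.25036682 227.73014586]
place touched False [ 0.53264907 -0.16226473  0.0347084 ]
t 10.9167
[0.49277997 0.25371193 0.088     ]
down touched False [0.49275145 0.2537231  0.02794081]
width 0.033260566096734986 34.284398909658194
held width 0.03316781859905669 Fz -1.2285944057126832 t 16.1083
expected base crop [277.56492129 317.98506178]
```

View pics/c5.png

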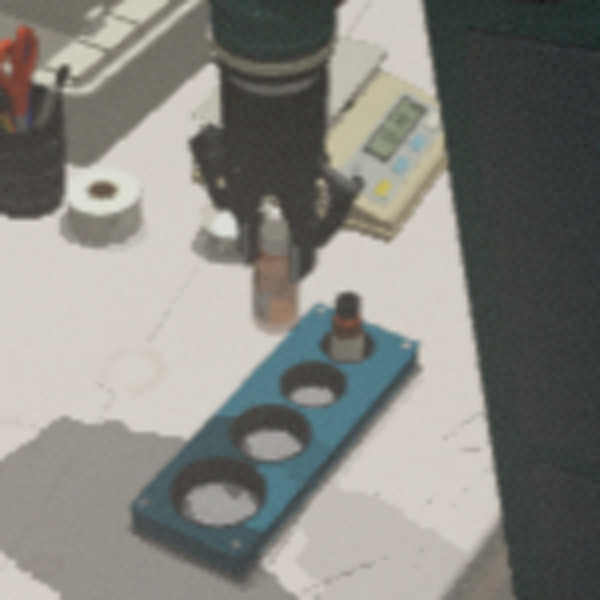

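The vial stands upright in well 1 at crop (348,330). The small bottle hangs straight, with its base where predicted at (277,320). Both grips read 3 mm narrow, so that is pad compliance.

Run:
```python
from h import *
place("drop");release("drop")
X=cast("top",(199.25,248.54),.105);print(X)
pick("red",X[:2])
arm.move_linear([WX,WY["red"]+.06,G["red"]+.14],.2)
p,d=arm.camera("scene")
cv2.imwrite("pics/c6.png",cv2.resize(p[90:240,210:360,::-1],(600,600),interpolation=cv2.INTER_CUBIC))
a=proj("scene",[WX,WY["red"]+.06,.14]);print("expected base crop",(a-[210,90])*4)
```

```text
place touched False [ 0.53267228 -0.10615706  0.03670273]
t 21.5083
[0.37832234 0.24090278 0.105     ]
down touched False [0.3784269  0.24095514 0.03816368]
width 0.04318555070704451 34.27769026486203
held width 0.04282822262563792 Fz -1.2943123686058549 t 26.45
expected base crop [223.12112294 376.37241268]
```

View pics/c6.png

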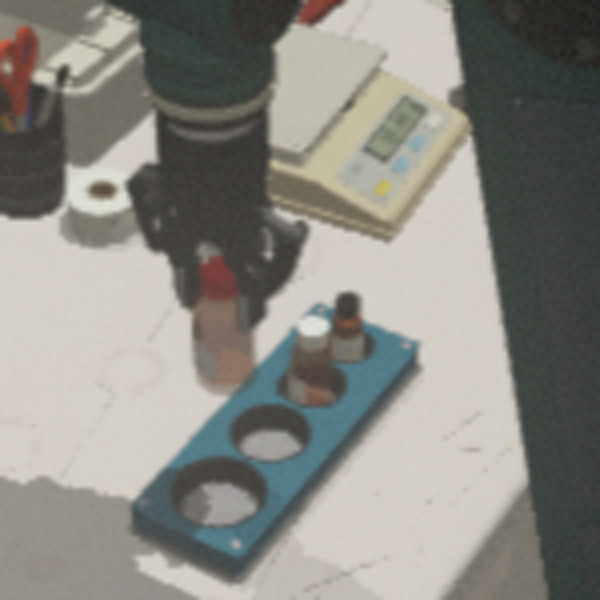

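The small bottle is seated upright in well 2 at (313,360). The red-cap bottle hangs nearly straight, with its base at (227,378) against a predicted (223,376), so I'll go on.

Run:
```python
from h import *
place("red");release("red")
p=arm.current_eef_pos();arm.move_linear([p[0],p[1],.23],.2)
X=cast("top",(395.1,234.8),.128);print(X)
pick("tall",X[:2])
p,d=arm.camera("scene")
cv2.imwrite("pics/c7.png",cv2.resize(p[40:240,210:410,::-1],(600,600),interpolation=cv2.INTER_CUBIC))
```

```text
place touched True [ 0.53214702 -0.03988653  0.04606764]
t 31.575
[ 0.40518679 -0.336147    0.128     ]
down touched False [ 0.40515332 -0.33614422  0.05745392]
width 0.050915467111268736 34.76093378383666
held width 0.05075309594033141 Fz -0.8220352833476398 t 36.6167
```

View pics/c7.png

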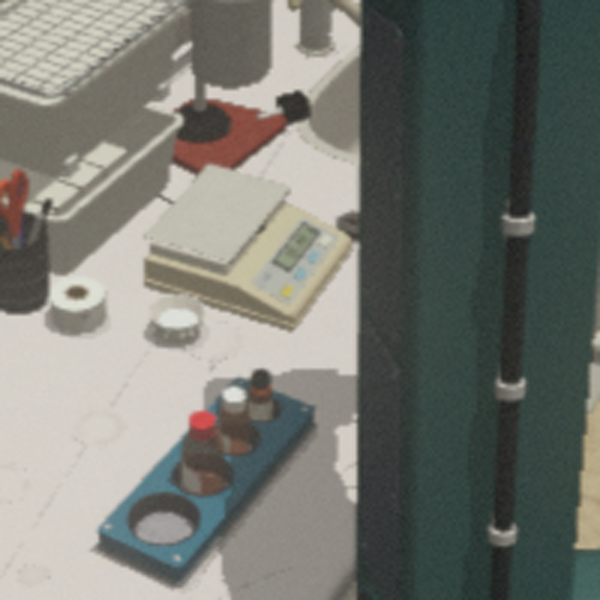

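Three containers are seated upright, and the red cap is at crop (203,425). The tall bottle's grip is narrower (50.8 mm), probably on its shoulder. I'll carry it round the front of the stand and check it.

Run:
```python
from h import *
arm.move_linear([.405,WY["tall"],G["tall"]+.14],.15)
arm.move_linear([WX-.03,WY["tall"],G["tall"]+.10],.12)
p,d=arm.camera("scene");o=[190,110]
cv2.imwrite("pics/c8.png",cv2.resize(p[110:260,190:340,::-1],(600,600),interpolation=cv2.INTER_CUBIC))
for z in(.10,.18):print("axis crop z",z,(proj("scene",[WX-.03,WY["tall"],z])-o)*4)
print(arm.current_gripper_width(),arm.current_ft_force(),arm.current_torque())
```

```text
axis crop z 0.1 [327.13127555 362.77777059]
axis crop z 0.18 [324.50949168 283.03243009]
0.05069979844425127 [ 0.61477182 -1.05687369 -1.98171536] [-0.06227726  0.00116797 -0.01244879]
```

View pics/c8.png

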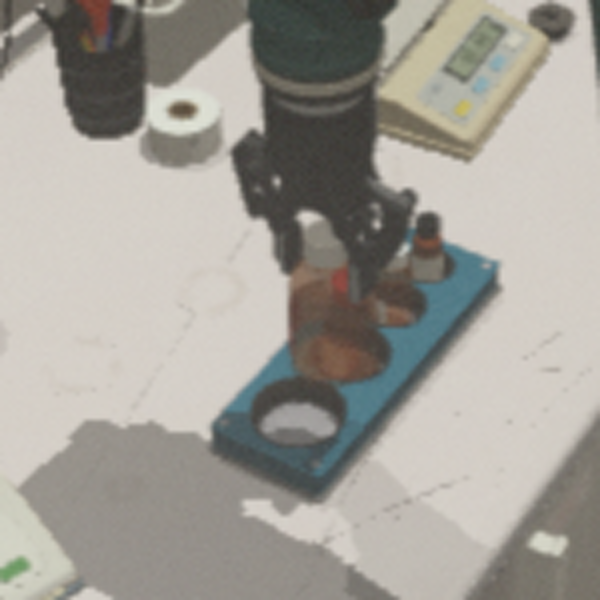

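The bottle hangs upright, with its cap at crop (323,240) and the body's left edge at about 290. I'll measure that edge against the silhouette a centred bottle would give.

Run:
```python
from h import *
P=sum(arm.camera("scene")[0].astype(float) for _ in range(4))/4
c0=np.array([WX-.03,WY["tall"]])
t=np.linspace(0,2*np.pi,180)
def edge(dy,z):
    q=np.array([proj("scene",[c0[0]+.028*np.cos(a),c0[1]+dy+.028*np.sin(a),z]) for a in t])
    return q[np.argmin(q[:,0])]
for z in(.11,.125,.14,.155):
    e=edge(0,z);e2=edge(-.005,z);v=int(round(e[1]))
    row=P[v-1:v+2,245:285].mean(0);s=row[:,0]-row[:,2]   # amber = R-B
    s=row.mean(1);i=np.argmin(np.diff(s[:30]));g=-np.diff(s)[max(0,i-2):i+3];u=245+.5+(np.arange(max(0,i-2),max(0,i-2)+len(g))*g).sum()/g.sum()
    print(z,"pred",e.round(1),"dy-5:",e2.round(1),"meas",round(u,2))
    if z==.125: print(s.round())
```

```text
0.11 pred [262.2 198.6] dy-5: [263.1 197.6] meas 257.16
0.125 pred [262. 195.] dy-5: [263. 194.] meas 261.11
[206. 207. 206. 206. 206. 206. 206. 206. 206. 206. 206. 206. 206. 205.
 202. 188. 153. 105.  85.  86.  89.  91.  90.  88.  85.  88.  91.  87.
  83.  81.  79.  78.  75.  74.  72.  71.  69.  68.  67.  69.]
0.14 pred [261.8 191.3] dy-5: [262.8 190.3] meas 261.61
0.155 pred [261.6 187.5] dy-5: [262.6 186.5] meas 261.56
```

Within 1 px (roughly 2–3 mm), the bottle is centred in the grip. I'll place it.

Run:
```python
from h import *
place("tall");print(arm.current_ft_force())
```

```text
place touched True [0.53217565 0.03562261 0.06599244]
[-1.29215651 -1.55839917  6.36448339]
```

Run:
```python
from h import *
release("tall")
arm.move_linear([.40,.0358,.25],.2);arm.move_joints([-1.42,.263,-.048,1.259,0,1.415]);arm.wait(.5)
ims=[]
for n in("top","scene"):
    p,d=arm.camera(n);u,v=proj(n,[WX,-.06,.06]).astype(int)
    ims.append(cv2.resize(p[v-55:v+55,u-55:u+55,::-1],(400,400),interpolation=cv2.INTER_CUBIC))
    if n=="top":
        M=masks(p);c,R,o=cal(n)
        for k in WY:
            uv=proj(n,[WX,WY[k],HT[k]+.0075]);b,m=blob(M[COL[k]],uv,7);print(k,uv.round(1),b,m,None if b is None else (cast(n,b,HT[k]+.0075)[:2]-[WX,WY[k]]).round(4))
cv2.imwrite("pics/c9.png",np.hstack(ims));print(arm.current_time_s())
```

```text
t 44.075
vial [332.6 195.6] [332.09375 196.5    ] 96 [-0.0027  0.0016]
drop [314.7 195.1] [314.44444444 195.2962963 ] 27 [-0.0005  0.0007]
red [293.  194.7] [292.70149254 195.20895522] 67 [-0.0015  0.001 ]
tall [267.5 194. ] [267.70588235 194.45098039] 51 [-0.0013 -0.0006]
47.65
```

View pics/c9.png

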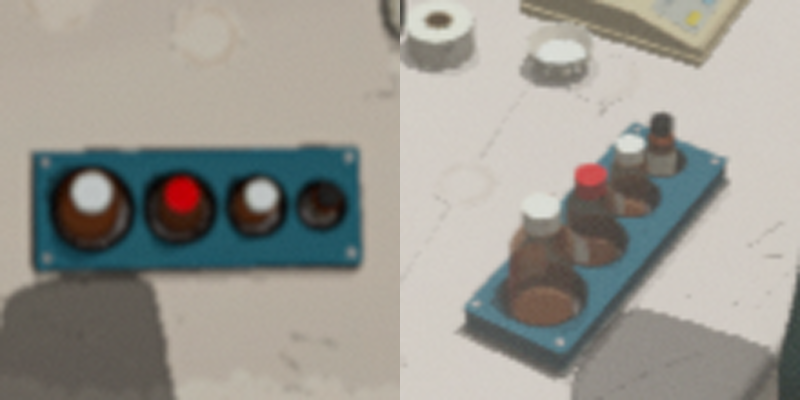

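All four stand upright in their own wells, with the caps within 3 mm of the well axes and the arm clear.

```bash
python3 -c "
from plant import arm
print(arm.hand_in())"
```

```text
the job is handed in; nothing more can be done
None
```

The job is handed in at about 48 s: by the last pictures all four containers stand upright and released in their own wells, the arm is clear, and the pot was never approached.

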